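Sweep the jar lids into the washing basin

ROBOT

A 6-joint arm with a two-finger parallel gripper is mounted at the origin on the work surface. World frame = base frame: x ahead of the robot, y to its left, z up, the work surface at z = 0. Lengths are in mm, angles in rad, forces in N, time in s.
With the tool pointing down it reaches from about 275 to 750 mm from the base axis. Payload 10.2 kg.
Tool frame: the origin (TCP) lies midway between the tips of the shut fingers; the grasp point (between the pads) lies 19 mm behind it; z points along the fingers, y is the line along which they close (so a half turn about z gives the same grasp; the last joint's range is limited). The gripper opens to 85 mm and grips with 20 to 120 N. Pads are 22 mm wide; open, the fingers measure 114 mm over their backs; the gripper's body (76 mm by 85 mm) begins 54 mm behind the grasp point. The pads swing forward as they close: fully open they stand 13 mm farther back than shut.
Start: joints at [-1.38, 0.313, 1.498, -0, 1.331, -0.223], TCP at [211.086, -480.701, 193.094] pointing down, gripper open.
Joint ranges: [-2.94, 2.94], [-0.97, 2.17], [0.19, 2.56], [-1.23, 4.37], [0.02, 3.11], [-2.88, 2.88]. Speed limits (rad/s): [2.39, 2.39, 3.01, 3.14, 3.14, 3.14].

INTERFACE

Orientations are given as a unit quaternion [w, x, y, z].
In Python, from rig import ctrl gives the robot as it stands.
- The arm moves only by the tool send_rows, never from a script. Its argument "targets" is a list of rows, each a list of 7 numbers: the closure, from -1 (fully open) to 1 (shut), so that 0 is half open, then the shift along the tool's x, y, z in m, then the turn, a rotation vector about the tool's x, y, z in rad. In form: [[claw, dx, dy, dz, ax, ay, az], ...]. A call has exactly 10 rows; each row shifts and turns the commanded pose from where the row before left it, along the tool's axes as they then stand; what a row does not reach is not made up. A row lasts 1/8 s, in which the tool goes at most 62.5 mm and 10.7 degrees, less where a joint would pass 70% of its speed; a pose out of reach is approached as far as the arm can. A call with a gripper value outside its range is refused whole. The fingers move at their own pace and stop on an object; "squeeze" is the grip in N (left out, the last holds). Time passes only in rows, so rows that do not move let the fingers close, or fill a call up. It gives the time, the measured TCP pose, the force, the opening and the grip force at its end, in the units of the state.
- ctrl.sense(): the state, without advancing time (a new reading comes with each control period).
- ctrl.capture(name): name is "side" or "top"; returns a dict with "img" (400x640x3 uint8, red, green, blue), "camera_matrix" (3x3 intrinsics, pixels), "k1" (the pictures are not rectified: a ray, as slopes to the right and down, at radius r is drawn at 1 + k1 r^2 times it, then the intrinsics apply), "R" (3x3) and "t" (3): a world point X has camera coordinates R X + t. Camera axes: x right, y down, z forward; pixel columns grow to the right and rows downward; lengths in mm; the calibration is good to about 2 mm. A picture is of the moment at which its call begins. There is no depth.
- ctrl.finish_job(): hands the job in; it is judged then, once.
Trained networks look in a picture, given as the dict that the camera call returned (one of the last four; its "shot" number tells which), for a name from the list of things; names that differ only in an ending like _2 or _b are one class to them, and where a whole thing is asked for, a point or a joint stands for the part that bears it (a point fixed in the world has none). Each returns a list of dicts, best first, with "score" (0 to 1); they miss things now and then, are a little off and sometimes report something else, mostly with a low value. They report only what shows in the picture. A call takes as long as a camera call.
- ctrl.boxes_of(query, picture): "extent" ([left, top, width, height] in pixels, round what is visible of it).
- ctrl.landmark_of(query, picture): "point" ([column, row] in pixels: a listed point, or the origin of a listed thing).
The state is a dict: "time_s": time; "joints": joint angles; "dq": joint speeds; "tau": joint torques, N m; "eef_pos": TCP position; "ee_rot": TCP orientation; "force": force on the tool from outside, world axes, zero at the start; "wrist_torque": the same for the moment, N m; "grip_width": opening from 0.0 (shut) to 1.0 (fully open); "grip_force": force on a finger pad.
Only numpy, scipy, OpenCV 4.12 (cv2) and the standard library are available. Lean on these libraries where they do the work, as an engineer would, in place of code of your own. Each camera call takes 0.05 s, during which the arm holds its last target. There are 200 camera calls.

TASK

Sweep the three red jar lids across the tiled ledge and over its edge into the green washing basin beside it, so that all three end up lying in the basin. Only push them with the fingers: do not pick up or carry them. Leave the tumbler, the kettle lid, the basin itself, the grey tray and its saucer where they stand.

Things in the scene. Friction and masses are not known exactly. Their poses are not given: they have to be found in the camera images.
- ledge: raised ledge of ceramic tiles, a fixed solid block 320 (its x) by 310 (its y) by 90 mm high with a level, smooth top and no lip; origin at the centre of its underside, on the worktop, z up. The green basin stands along one of its two y sides (+y or -y, it varies), the grey tray along the other
- basin: loose open rectangular washing basin of green plastic, 300 (its x) by 180 (its y) by 80 mm high, walls and floor 4 mm, 0.6 kg, standing on the worktop; its long side lies 3 mm from the ledge's side and its rim is 10 mm below the ledge's top. Origin at the centre of its underside; axes parallel to the ledge's
- tray: loose grey plastic drying tray of the same size and shape as the basin, on the ledge's other side, with the saucer in it; to be left alone. Origin at the centre of its underside
- saucer: loose blue melamine saucer, 130 mm across, 16 mm high, lying in the grey tray; to be left alone. Origin at the centre of its underside
- tumbler: loose glass tumbler, 58 mm across and 70 mm high, standing on the ledge near the edge farther from the robot, beside the kettle lid; to be left alone. Origin at the centre of its underside
- kettle_lid: loose aluminium kettle lid, 88 mm across, 37 mm high to the top of its knob, lying on the ledge near the edge farther from the robot; to be left alone. Origin at the centre of its underside
- lid1_center (a point): centre (half-way up) of one of three like red plastic screw lids for small jars, with an orange disc on top, flat, 40 mm across and 14 mm high, about 15 g, lying loose on the ledge's top, sliding easily
- lid2_center (a point): centre (half-way up) of one of three like red plastic screw lids for small jars, with an orange disc on top, flat, 40 mm across and 14 mm high, about 15 g, lying loose on the ledge's top, sliding easily
- lid3_center (a point): centre (half-way up) of one of three like red plastic screw lids for small jars, with an orange disc on top, flat, 40 mm across and 14 mm high, about 15 g, lying loose on the ledge's top, sliding easily
- lid1: the same lid; origin at the centre of its underside
- lid2: the same lid; origin at the centre of its underside
- lid3: the same lid; origin at the centre of its underside

How it is judged (in metres and radians):
At the end, for the whole second after the job is handed in: All three red lids lie at rest inside the green basin (centres within its walls and less than 60 mm above its underside); basin and tray within 30 mm of where they stood, the saucer within 40 mm, tumbler and kettle lid within 20 mm, the tumbler upright (within 0.2 rad) (x of lid1_center in the frame of basin between -0.146 and 0.146 m and y of lid1_center in the frame of basin between -0.086 and 0.086 m and z of each of lid1_center, lid2_center, lid3_center in the frame of basin below 0.06 m and linear speed of each of lid1, lid2, lid3 below 0.03 m/s and x of lid2_center in the frame of basin between -0.146 and 0.146 m and y of lid2_center in the frame of basin between -0.086 and 0.086 m and x of lid3_center in the frame of basin between -0.146 and 0.146 m and y of lid3_center in the frame of basin between -0.086 and 0.086 m and distance of each of basin, tray from where it was at the start of the episode below 0.03 m and distance of each of tumbler, kettle_lid from where it was at the start of the episode below 0.02 m and angle between tumbler's own z axis and vertical below 0.2 rad and distance of saucer from where it was at the start of the episode below 0.04 m); the robot touches nothing.
It fails at once if a red lid is lifted more than 20 mm off the ledge (z of any of lid1_center, lid2_center, lid3_center in the frame of ledge above 0.117 m).
It fails at once if a red lid is carried through the air, 80 mm or more out past the ledge's edge at the height of its top ((z of lid1_center in the frame of ledge above 0.08 m and (y of lid1_center in the frame of ledge above 0.235 m or y of lid1_center in the frame of ledge below -0.235 m)) or (z of lid2_center in the frame of ledge above 0.08 m and (y of lid2_center in the frame of ledge above 0.235 m or y of lid2_center in the frame of ledge below -0.235 m)) or (z of lid3_center in the frame of ledge above 0.08 m and (y of lid3_center in the frame of ledge above 0.235 m or y of lid3_center in the frame of ledge below -0.235 m))).
It fails at once if the tumbler or the kettle lid is pushed more than 20 mm or the tumbler is tipped (distance of any of tumbler, kettle_lid from where it was at the start of the episode above 0.02 m or angle between tumbler's own z axis and vertical above 0.3 rad).
It fails at once if the basin or the grey tray is pushed more than 30 mm, or the saucer more than 40 mm (distance of any of basin, tray from where it was at the start of the episode above 0.03 m or distance of saucer from where it was at the start of the episode above 0.04 m).
It also fails if it takes over 58 s, if anything falls off the work surface, if the arm or the gripper's body presses on something with over 40 N, if the wrist force passes 120 N, or if a joint passes its speed limit or range.

## Working session

There is one attempt and no reset: what is moved stays moved. The work goes in short steps, Python scripts to look and compute and a tool call to move; the robot and the scene stay as the last step left them, time stands still between calls to the robot, and variables do not carry over. Pictures are saved under pics/ and viewed, at most 13 in all, crops included, and the job is handed in when it is done.

Besides the shell and the picture viewer there is one more tool, called by a JSON object that holds its "name" and its "arguments", one argument or row to a line. send_rows: Moves the arm, as the interface text tells. Its arguments: {"type":"object","properties":{"targets":{"type":"array"},"squeeze":{"type":"number"}},"required":["targets"]}

```bash
mkdir -p pics; cat > h.py <<'E'
import numpy as np, cv2
from rig import ctrl
def ray(p,uv):
    K=np.array(p["camera_matrix"],float);k=p["k1"]
    d=np.array([(uv[0]-K[0,2])/K[0,0],(uv[1]-K[1,2])/K[1,1]]);s=d.copy()
    for _ in range(20): s=d/(1+k*(s@s))
    R=np.array(p["R"]);t=np.array(p["t"]).ravel()
    return -R.T@t, R.T@np.array([s[0],s[1],1.])
def atz(p,uv,z):
    c,d=ray(p,uv); return c+d*(z-c[2])/d[2]
def tri(p,a,q,b):
    c1,d1=ray(p,a);c2,d2=ray(q,b)
    s=np.linalg.lstsq(np.c_[d1,-d2],c2-c1,rcond=None)[0]
    P,Q=c1+d1*s[0],c2+d2*s[1]; return (P+Q)/2,np.linalg.norm(P-Q)
E
python3 - <<'E'
from h import *
np.set_printoptions(precision=1,suppress=True)
P={n:ctrl.capture(n) for n in("top","side")}
for n,p in P.items(): cv2.imwrite(f"pics/{n}0.png",p["img"][:,:,::-1]); print(n,ray(p,(320,200)))
Z=dict(ledge=0,basin=0,tray=0,saucer=4,tumbler=90,kettle_lid=90,lid1_center=97)
for q,z in Z.items():
    for n,p in P.items():
        for d in ctrl.landmark_of(q,p)[:4]:
            print(q,n,np.array(d["point"]),round(d["score"],2),atz(p,d["point"],z))
print(ctrl.sense())
E
```

```text
top (array([485.9,  19.3, 795.7]), array([ 0.2,  0. , -1. ]))
side (array([374. , 679. , 721.9]), array([ 0.2, -0.7, -0.7]))
ledge top [322.8 211.6] 0.95 [597.7  29.3   0. ]
ledge side [325.  235.3] 0.68 [591.1  23.2   0. ]
basin top [211.5 210.4] 0.73 [599.  275.4   0. ]
basin top [339.5 204.1] 0.41 [614.6  -7.4   0. ]
basin side [273.3 319.9] 0.95 [610.6 272.2  -0. ]
saucer top [434.3 206.3] 0.77 [ 610.1 -214.4    4. ]
saucer side [350.  168.2] 0.59 [ 608.9 -236.4    4. ]
tumbler top [276.  147.7] 0.82 [714.4 123.3  90. ]
tumbler side [255.6 219.1] 0.63 [717.  110.7  90. ]
kettle_lid top [375.7 157.8] 0.66 [694.  -76.7  90. ]
kettle_lid top [435.7 207.5] 0.65 [ 594.2 -191.7   90. ]
kettle_lid side [294.6 167.9] 0.92 [706.6 -81.8  90. ]
kettle_lid side [346.8 246.5] 0.25 [513.5 119.1  90. ]
lid1_center top [352.5 254.6] 0.71 [502.1 -28.7  97. ]
lid1_center side [368.7 192.1] 0.5 [513.9 -48.1  97. ]
{'time_s': 0.8, 'joints': array([-1.4,  0.3,  1.5,  0. ,  1.3, -0.2]), 'dq': array([ 0.,  0., -0.,  0.,  0.,  0.]), 'tau': array([ -0. , -41.2, -26. ,  -0. ,   0. ,   0. ]), 'eef_pos': array([ 211.1, -480.7,  193.1]), 'ee_rot': array([0. , 1. , 0.2, 0. ]), 'force': array([-0.2, -0.3, -0.4]), 'wrist_torque': array([-0., -0.,  0.]), 'grip_force': 0.0, 'grip_width': 0.9971438487117935}
```

View pics/top0.png

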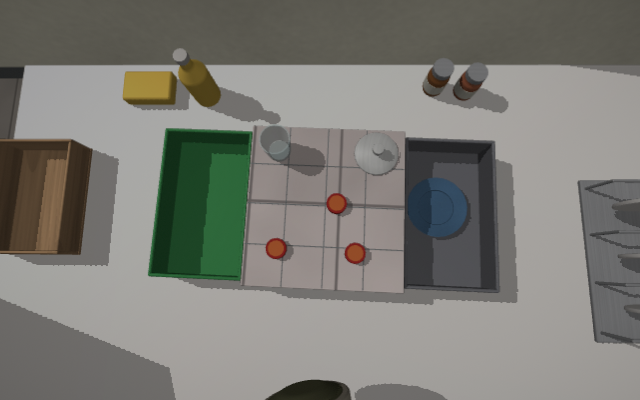

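View pics/side0.png

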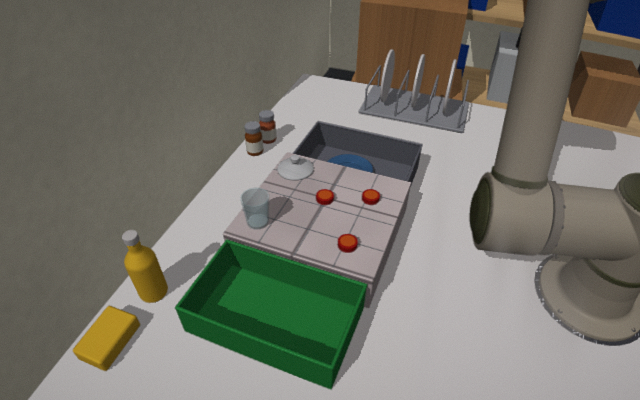

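```bash
python3 - <<'E'
from h import *
np.set_printoptions(precision=1,suppress=True)
print("quat",np.round(ctrl.sense()["ee_rot"],4))
for n in("top","side"):
    p=ctrl.capture(n); h=cv2.cvtColor(p["img"],cv2.COLOR_RGB2HSV)
    for nm,lo,hi in(("orange",(8,120,120),(22,255,255)),("red",(0,120,80),(7,255,255)),("green",(40,60,40),(85,255,255))):
        k,_,s,c=cv2.connectedComponentsWithStats(cv2.inRange(h,lo,hi))
        for i in range(1,k):
            if s[i,4]>40: print(n,nm,s[i],c[i],atz(p,c[i],104))
E
```

```text
quat [0.  1.  0.2 0. ]
top orange [179  67   7  16  77] [181.9  75.2] [864.1 319.  104. ]
top orange [123  72  48  27 708] [153.9  83.3] [846.2 375.4 104. ]
top orange [329 196  15  15 177] [336.3 202.6] [600.7   2.1 104. ]
top orange [268 241  16  15 190] [275.4 247.9] [513.5 116.8 104. ]
top orange [348 245  15  16 191] [355.  252.6] [505.6 -32.9 104. ]
top red [327 193  20  20 139] [336.2 203.4] [599.1   2.3 104. ]
top red [266 238  20  21 146] [275.7 248.3] [512.7 116.3 104. ]
top red [345 243  21  21 144] [354.5 253.2] [504.7 -32.  104. ]
top green [  148   128   104   153 13351] [201.  204.5] [595.6 262.9 104. ]
side orange [362   0 105  14 578] [428.5   4.4] [  592.4 -1450.4   104. ]
side orange [589  69  48  13 227] [610.8  75.4] [-141.1 -964.3  104. ]
side orange [453  91   9   9  48] [458.2  96. ] [ 370.6 -571.3  104. ]
side orange [319 190  13   9  87] [324.6 194.2] [601.6   0.5 104. ]
side orange [365 191  13   8  85] [370.7 194.3] [506.3 -34.3 104. ]
side orange [340 235  15  11 125] [347.3 240.3] [514.4 115.4 104. ]
side orange [124 246  29  56 723] [137.7 271.6] [854.7 325.8 104. ]
side orange [  73  306   62   64 1380] [102.5 336.7] [826.1 461.9 104. ]
side red [316 189  18  16 119] [323.6 197.4] [600.1  11.  104. ]
side red [362 189  18  16 122] [369.8 197.2] [505.7 -24.1 104. ]
side red [338 234  20  18 150] [346.5 243.5] [513.2 124.3 104. ]
side green [  175   239   192   150 17412] [274.5 310.8] [581.9 313.7 104. ]
```

Lids, with both views agreeing on the orange top at z≈104: A (601, 2), B (514, 116), C (506, -34). The basin is on the +y side. Next I need the ledge's edge and yaw, and the tool yaw.

```bash
cat >> h.py <<'E'
from scipy.spatial.transform import Rotation as Ro
def rel(target):
    s=ctrl.sense();w,x,y,z=s["ee_rot"];R=Ro.from_quat([x,y,z,w])
    return np.round(R.inv().apply(np.array(target,float)-s["eef_pos"]),1)
E
python3 - <<'E'
from h import *
np.set_printoptions(precision=4,suppress=True)
p=ctrl.capture("top")
for c in((253,127),(406,130),(243,288),(405,292)): print(c,atz(p,c,90)[:2].round(1))
s=ctrl.sense(); print(s["ee_rot"],s["joints"]); w,x,y,z=s["ee_rot"];print(Ro.from_quat([x,y,z,w]).as_matrix())
for t in((506,-85,193),): print(rel(t))
E
```

```text
(253, 127) [758.  171.4]
(406, 130) [ 752.3 -138.8]
(243, 288) [438.3 178.2]
(405, 292) [ 433.4 -127.3]
[-0.      0.9787  0.2054  0.    ] [-1.3804  0.3129  1.4977  0.      1.331  -0.2234]
[[ 0.9156  0.4021  0.    ]
 [ 0.4021 -0.9156  0.    ]
 [ 0.     -0.     -1.    ]]
[ 429.1 -243.7    0.1]
```

{"name": "send_rows", "arguments": {
  "targets": [
    [0.4,0.0429,-0.0244,0,0,0,0],
    [0.4,0.0429,-0.0244,0,0,0,0],
    [0.4,0.0429,-0.0244,0,0,0,0],
    [0.4,0.0429,-0.0244,0,0,0,0],
    [0.4,0.0429,-0.0244,0,0,0,0],
    [0.4,0.0429,-0.0244,0,0,0,0],
    [0.4,0.0429,-0.0244,0,0,0,0],
    [0.4,0.0429,-0.0244,0,0,0,0],
    [0.4,0.0429,-0.0244,0,0,0,0],
    [0.4,0.0429,-0.0244,0,0,0,0]
  ]
}}

```text
time_s: 2.2
eef_pos: [506.7, -83.3, 193.2]
ee_rot: [0.0, 0.979, 0.205, 0.0]
force: [0.5, -0.9, 0.8]
grip_width: 0.298
grip_force: 0.0
```

{"name": "send_rows", "arguments": {
  "targets": [
    [0.4,0,0,0,0,0,-0.1653],
    [0.4,0,0,0,0,0,-0.1653],
    [0.4,0,0,0,0,0,-0.1653],
    [0.4,0,0,0,0,0,-0.1653],
    [0.4,0,0,0,0,0,-0.1653],
    [0.4,0,0,0,0,0,-0.1653],
    [0.4,0,0,0,0,0,-0.1653],
    [0.4,0,0,0,0,0,0],
    [0.4,0,0,0,0,0,0],
    [0.4,0,0,0,0,0,0]
  ]
}}

```text
time_s: 3.45
eef_pos: [505.8, -84.8, 193.1]
ee_rot: [-0.0, 0.708, 0.707, -0.0]
force: [-0.1, 0.2, -0.3]
grip_width: 0.303
grip_force: 0.0
```

```bash
python3 - <<'E'
from h import *
np.set_printoptions(precision=4,suppress=True)
s=ctrl.sense(); print(s["ee_rot"],s["eef_pos"],s["grip_width"],s["joints"]); print(rel((506,-85,125)))
p=ctrl.capture("side"); cv2.imwrite("pics/s1.png",p["img"][:,:,::-1])
E
```

```text
[-0.      0.7077  0.7065 -0.    ] [505.7661 -84.7789 193.0933] 0.3027682770107541 [-0.3949  0.2861  1.5338 -0.      1.3218 -0.3932]
[-0.2  0.2 68.1]
```

{"name": "send_rows", "arguments": {
  "targets": [
    [0.4,0,0,0.02,0,0,0],
    [0.4,0,0,0.02,0,0,0],
    [0.4,0,0,0.02,0,0,0],
    [0.4,0,0,0.015,0,0,0],
    [0.4,0,0,0.01,0,0,0],
    [0.4,0,0,0.006,0,0,0],
    [0.4,0,0,0.005,0,0,0],
    [0.4,0,0,0.004,0,0,0],
    [0.4,0,0,0,0,0,0],
    [0.4,0,0,0,0,0,0]
  ]
}}

```text
time_s: 4.75
eef_pos: [505.9, -84.9, 93.3]
ee_rot: [0.0, 0.707, 0.707, 0.0]
force: [0.6, 0.8, 0.8]
grip_width: 0.299
grip_force: 0.0
```

```bash
python3 - <<'E'
from h import *
p=ctrl.capture("side"); cv2.imwrite("pics/s1.png",cv2.resize(p["img"][100:300,200:500,::-1],None,fx=2.5,fy=2.5))
E
```

```text
(no output)
```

View pics/s1.png

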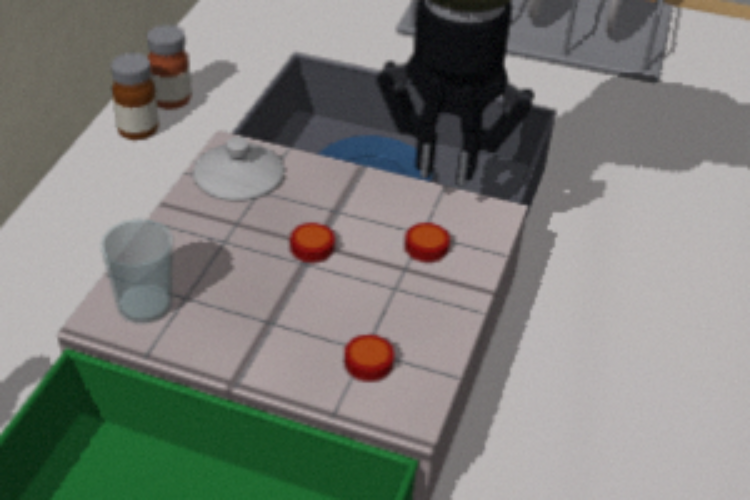

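```bash
python3 - <<'E'
from h import *
p=ctrl.capture("side")
for c in((425,170),(465,178)):
  uv=(c[0]/2.5+200,c[1]/2.5+100)
  for z in (95,105,115,125): print(z,atz(p,uv,z).round(0))
K=np.array(p["camera_matrix"])
for X in((506,-85,93),(506,-85,123)):
  c=np.array(p["R"])@X+np.array(p["t"]).ravel(); u=(K@(c/c[2]))[:2]; print(((u-[200,100])*2.5).round(0))
E
```

```text
95 [ 534. -138.   95.]
105 [ 532. -125.  105.]
115 [ 529. -112.  115.]
125 [527. -99. 125.]
95 [ 495. -139.   95.]
105 [ 493. -126.  105.]
115 [ 491. -113.  115.]
125 [ 489. -100.  125.]
[440. 211.]
[443. 185.]
```

```bash
python3 - <<'E'
from h import *
p=ctrl.capture("side"); cv2.imwrite("pics/s2.png",cv2.resize(p["img"][140:205,350:430,::-1],None,fx=8,fy=8,interpolation=cv2.INTER_CUBIC))
E
```

```text
(no output)
```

View pics/s2.png

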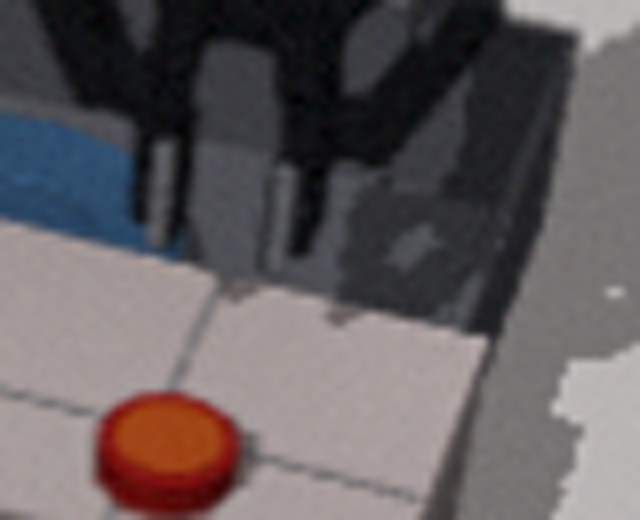

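```bash
python3 - <<'E'
from h import *
p=ctrl.capture("top"); cv2.imwrite("pics/t2.png",cv2.resize(p["img"][110:310,230:450,::-1],None,fx=3,fy=3,interpolation=cv2.INTER_CUBIC))
def proj(p,X):
    c=np.array(p["R"])@X+np.array(p["t"]).ravel(); s=c[:2]/c[2]; s=s*(1+p["k1"]*(s@s)); K=np.array(p["camera_matrix"]); return (K@[s[0],s[1],1])[:2]
for X in((506,-85,93),(506,-85,135),(514,-139,95),(506,-85,166)): print(X,((proj(p,X)-[230,110])*3).round(0))
q=ctrl.capture("side")
for X in((506,-85,93),(506,-85,135),(514,-139,95)): print(X,proj(q,X).round(0))
print(p["k1"],q["k1"],ctrl.sense()["eef_pos"])
E
```

```text
(506, -85, 93) [456. 428.]
(506, -85, 135) [466. 426.]
(514, -139, 95) [541. 416.]
(506, -85, 166) [475. 425.]
(506, -85, 93) [376. 184.]
(506, -85, 135) [378. 170.]
(514, -139, 95) [378. 170.]
-0.003579996329107727 -0.10275928878344477 [505.82561965 -84.81248183  93.21532142]
```

View pics/t2.png

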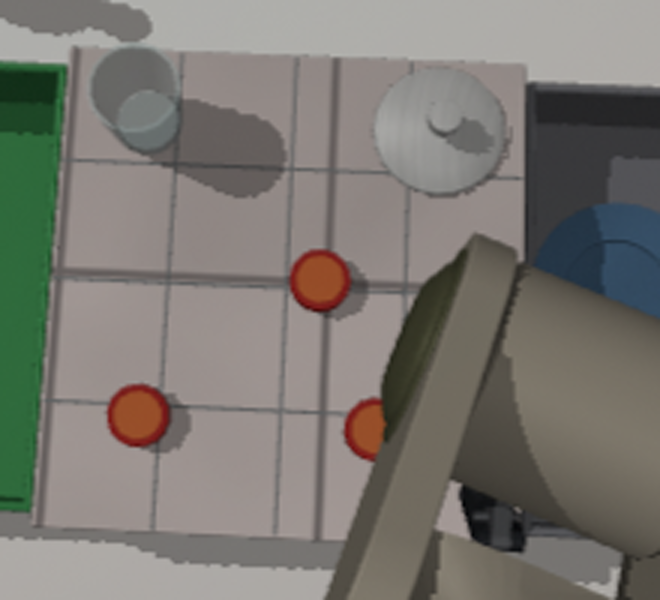

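The top view is mostly blocked by the arm. In the side view the finger tips (about column 378, row 170) and their shadows (about 380,176 and 392,179) show the tips 30–40 mm above the ledge. That disagrees with the reported TCP z of 93, so I'll go down gently, watch the force and check by camera.

{"name": "send_rows", "arguments": {
  "targets": [
    [0.4,0,0,0.001,0,0,0],
    [0.4,0,0,0.001,0,0,0],
    [0.4,0,0,0.001,0,0,0],
    [0.4,0,0,0.001,0,0,0],
    [0.4,0,0,0.001,0,0,0],
    [0.4,0,0,0.001,0,0,0],
    [0.4,0,0,0,0,0,0],
    [0.4,0,0,0,0,0,0],
    [0.4,0,0,0,0,0,0],
    [0.4,0,0,0,0,0,0]
  ]
}}

```text
time_s: 6.25
eef_pos: [505.8, -84.8, 87.1]
ee_rot: [0.0, 0.707, 0.707, -0.0]
force: [0.4, 0.1, 0.0]
grip_width: 0.304
grip_force: 0.0
```

```bash
python3 - <<'E'
from h import *
s=ctrl.sense(); print(s["eef_pos"],s["force"],s["joints"])
p=ctrl.capture("side"); cv2.imwrite("pics/s3.png",cv2.resize(p["img"][130:205,350:430,::-1],None,fx=7,fy=7,interpolation=cv2.INTER_CUBIC))
for uv in((380,176),(392,179)): print(atz(p,uv,90))
E
```

```text
[505.76357616 -84.78392123  87.12356596] [0.4388297  0.05412814 0.04711588] [-3.94859927e-01  3.97097461e-01  1.67559964e+00 -1.26783654e-05
  1.06887964e+00 -3.94959672e-01]
[ 505.37949513 -122.38006757   90.        ]
[ 476.09337478 -121.16610617   90.        ]
```

No force at z=87, so the tips really are higher than reported. Going down another 16 mm and re-measuring.

{"name": "send_rows", "arguments": {
  "targets": [
    [0.4,0,0,0.002,0,0,0],
    [0.4,0,0,0.002,0,0,0],
    [0.4,0,0,0.002,0,0,0],
    [0.4,0,0,0.002,0,0,0],
    [0.4,0,0,0.002,0,0,0],
    [0.4,0,0,0.002,0,0,0],
    [0.4,0,0,0.002,0,0,0],
    [0.4,0,0,0.002,0,0,0],
    [0.4,0,0,0,0,0,0],
    [0.4,0,0,0,0,0,0]
  ]
}}

```text
time_s: 7.55
eef_pos: [505.8, -84.8, 71.2]
ee_rot: [0.0, 0.707, 0.707, 0.0]
force: [-0.5, -0.1, -0.1]
grip_width: 0.298
grip_force: 0.0
```

```bash
python3 - <<'E'
from h import *
s=ctrl.sense(); print(s["eef_pos"],s["force"])
p=ctrl.capture("side"); cv2.imwrite("pics/s3.png",cv2.resize(p["img"][140:205,350:430,::-1],None,fx=8,fy=8,interpolation=cv2.INTER_CUBIC))
E
```

```text
[505.81753435 -84.81697647  71.16858997] [-0.46535733 -0.05778514 -0.09687804]
```

View pics/s3.png

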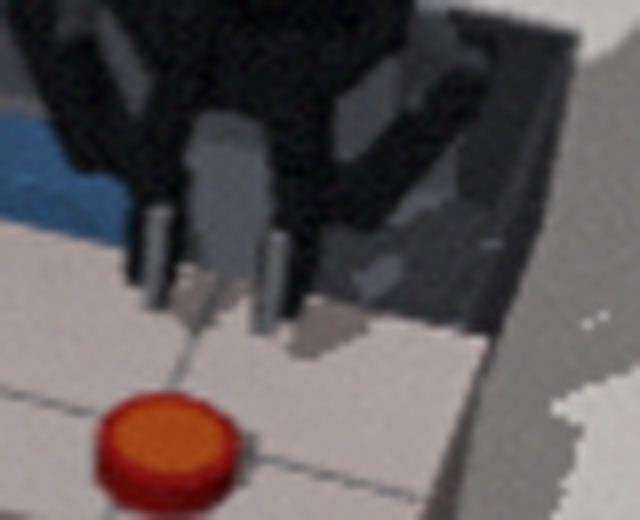

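Zoomed view: the tips (around 210,318 in the crop) are still clear of their shadows, about 20 mm up. Going down 12 mm more.

{"name": "send_rows", "arguments": {
  "targets": [
    [0.4,0,0,0.002,0,0,0],
    [0.4,0,0,0.002,0,0,0],
    [0.4,0,0,0.002,0,0,0],
    [0.4,0,0,0.002,0,0,0],
    [0.4,0,0,0.002,0,0,0],
    [0.4,0,0,0.002,0,0,0],
    [0.4,0,0,0,0,0,0],
    [0.4,0,0,0,0,0,0],
    [0.4,0,0,0,0,0,0],
    [0.4,0,0,0,0,0,0]
  ]
}}

```text
time_s: 8.85
eef_pos: [505.8, -84.8, 59.2]
ee_rot: [0.0, 0.707, 0.707, 0.0]
force: [-1.1, 0.2, 0.0]
grip_width: 0.3
grip_force: 0.0
```

```bash
python3 - <<'E'
from h import *
s=ctrl.sense(); print(s["eef_pos"],s["force"])
p=ctrl.capture("side"); cv2.imwrite("pics/s4.png",cv2.resize(p["img"][140:205,350:430,::-1],None,fx=8,fy=8,interpolation=cv2.INTER_CUBIC))
E
```

```text
[505.80917059 -84.80654627  59.16485775] [-1.10635022  0.23270925  0.02508619]
```

View pics/s4.png

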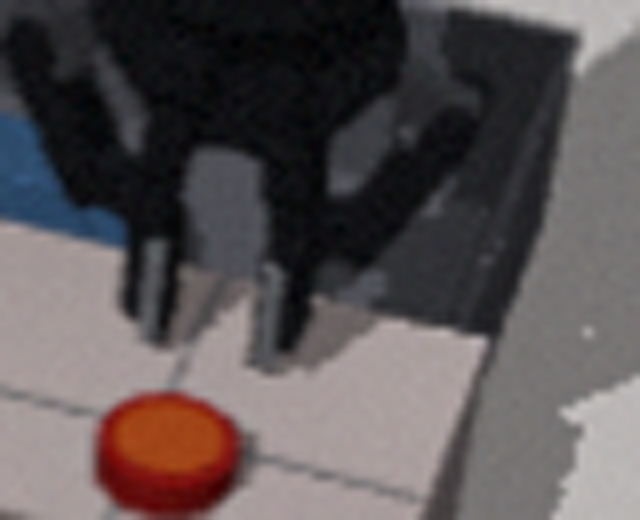

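{"name": "send_rows", "arguments": {
  "targets": [
    [0.4,0,0,0.001,0,0,0],
    [0.4,0,0,0.001,0,0,0],
    [0.4,0,0,0.001,0,0,0],
    [0.4,0,0,0.001,0,0,0],
    [0.4,0,0,0.001,0,0,0],
    [0.4,0,0,0,0,0,0],
    [0.4,0,0,0,0,0,0],
    [0.4,0,0,0,0,0,0],
    [0.4,0,0,0,0,0,0],
    [0.4,0,0,0,0,0,0]
  ]
}}

```text
time_s: 10.15
eef_pos: [505.8, -84.8, 54.1]
ee_rot: [0.0, 0.707, 0.707, 0.0]
force: [0.4, -0.6, -0.0]
grip_width: 0.295
grip_force: 0.0
```

```bash
python3 - <<'E'
from h import *
s=ctrl.sense(); print(s["eef_pos"],s["force"])
p=ctrl.capture("side"); cv2.imwrite("pics/s5.png",cv2.resize(p["img"][140:205,350:430,::-1],None,fx=8,fy=8,interpolation=cv2.INTER_CUBIC))
E
```

```text
[505.78891683 -84.80443364  54.11137105] [ 0.37911147 -0.58981278 -0.0129586 ]
```

View pics/s5.png

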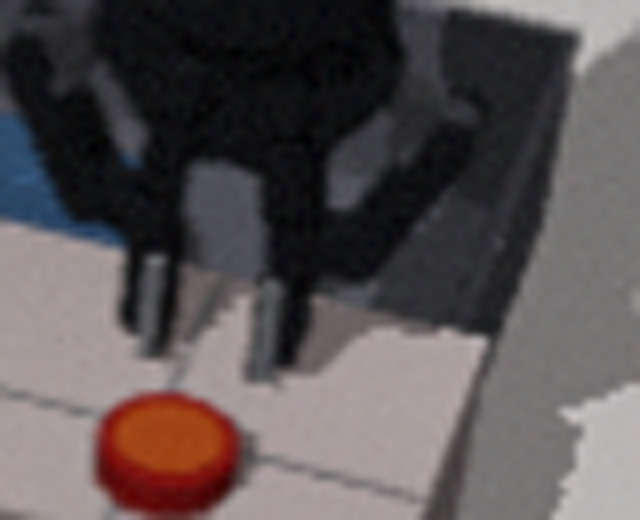

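Tips are now a few mm above the tile, at about row 186. I'll start the push gently and check.

{"name": "send_rows", "arguments": {
  "targets": [
    [0.4,0,0,0.001,0,0,0],
    [0.4,0.008,0,0.001,0,0,0],
    [0.4,0.008,0,0,0,0,0],
    [0.4,0.008,0,0,0,0,0],
    [0.4,0.008,0,0,0,0,0],
    [0.4,0.008,0,0,0,0,0],
    [0.4,0.008,0,0,0,0,0],
    [0.4,0.008,0,0,0,0,0],
    [0.4,0.008,0,0,0,0,0],
    [0.4,0,0,0,0,0,0]
  ]
}}

```text
time_s: 11.45
eef_pos: [505.7, -20.3, 52.1]
ee_rot: [-0.0, 0.707, 0.707, -0.0]
force: [-0.1, -0.2, 0.3]
grip_width: 0.3
grip_force: 0.0
```

```bash
cat >> h.py <<'E'
def lids(n="side"):
    p=ctrl.capture(n); h=cv2.cvtColor(p["img"],cv2.COLOR_RGB2HSV)
    k,_,s,c=cv2.connectedComponentsWithStats(cv2.inRange(h,(8,120,120),(22,255,255)))
    for i in range(1,k):
        if s[i,4]>40 and 200<c[i][0]<420 and c[i][1]>90: print(n,c[i].round(1),s[i,4],atz(p,c[i],104).round(1))
    return p
E
python3 - <<'E'
from h import *
s=ctrl.sense(); print(s["eef_pos"],s["force"])
p=lids();lids("top"); cv2.imwrite("pics/s6.png",cv2.resize(p["img"][140:265,300:430,::-1],None,fx=4.5,fy=4.5,interpolation=cv2.INTER_CUBIC))
E
```

```text
[505.71633475 -20.29028326  52.09470867] [-0.13789136 -0.22293215  0.30666442]
side [324.4 194.3] 87 [6.019e+02 6.000e-01 1.040e+02]
side [366.  205.1] 94 [506.8   3.6 104. ]
side [347.3 240.3] 122 [514.2 115.6 104. ]
top [338.1 200. ] 87 [605.8  -1.3 104. ]
top [275.4 247.9] 190 [513.5 116.8 104. ]
```

View pics/s6.png

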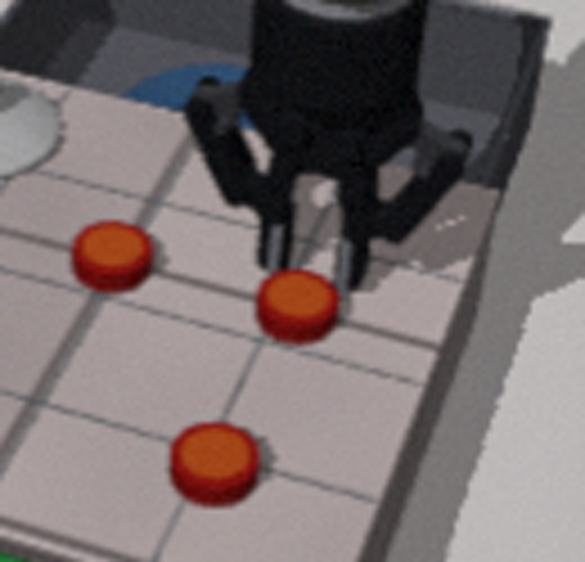

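C moves nicely between the fingers. I'll shift a little in +x so it meets B head-on, and sweep both over together.

{"name": "send_rows", "arguments": {
  "targets": [
    [0.4,0.008,0.001,0,0,0,0],
    [0.4,0.008,0.001,0,0,0,0],
    [0.4,0.008,0.001,0,0,0,0],
    [0.4,0.008,0.001,0,0,0,0],
    [0.4,0.008,0.001,0,0,0,0],
    [0.4,0.008,0.001,0,0,0,0],
    [0.4,0.008,0.001,0,0,0,0],
    [0.4,0.008,0,0,0,0,0],
    [0.4,0.008,0,0,0,0,0],
    [0.4,0.008,0,0,0,0,0]
  ]
}}

```text
time_s: 12.8
eef_pos: [512.7, 59.7, 52.1]
ee_rot: [-0.0, 0.707, 0.707, -0.0]
force: [-0.2, -0.3, -0.0]
grip_width: 0.301
grip_force: 0.1
```

```bash
python3 - <<'E'
from h import *
s=ctrl.sense(); print(s["eef_pos"],s["force"])
lids();lids("top")
E
```

```text
[512.71977269  59.73353231  52.10141563] [-0.15335787 -0.26494418 -0.0032642 ]
side [323.2 194.6] 65 [604.    2.5 104. ]
side [352.  229.4] 117 [514.1  83.6 104. ]
side [346.1 243.1] 126 [514.4 123.4 104. ]
top [336.3 202. ] 164 [601.7   2.2 104. ]
```

{"name": "send_rows", "arguments": {
  "targets": [
    [0.4,0.013,0,0,0,0,0],
    [0.4,0.013,0,0,0,0,0],
    [0.4,0.013,0,0,0,0,0],
    [0.4,0.013,0,0,0,0,0],
    [0.4,0.013,0,0,0,0,0],
    [0.4,0.013,0,0,0,0,0],
    [0.4,0.013,0,0,0,0,0],
    [0.4,0.013,0,0,0,0,0],
    [0.4,0.013,0,0,0,0,0],
    [0.4,0.013,0,0,0,0,0]
  ]
}}

```text
time_s: 14.15
eef_pos: [512.7, 190.1, 52.1]
ee_rot: [-0.0, 0.707, 0.707, -0.0]
force: [-0.4, -0.2, -0.2]
grip_width: 0.3
grip_force: 0.0
```

```bash
python3 - <<'E'
from h import *
s=ctrl.sense(); print(s["eef_pos"],s["force"])
p=lids();lids("top"); cv2.imwrite("pics/s7.png",p["img"][120:400,150:500,::-1])
E
```

```text
[512.71414979 190.08473254  52.08671536] [-0.42395749 -0.18104802 -0.20940221]
top [336.3 202.6] 177 [600.7   2.1 104. ]
```

View pics/s7.png

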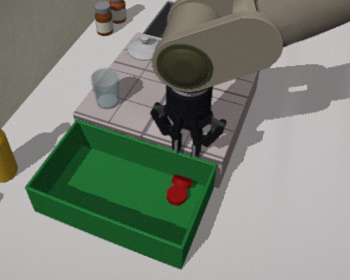

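Both lids are in the basin, around (180,190) in the crop. Now lift, go behind lid A at (601, 2), and lower.

{"name": "send_rows", "arguments": {
  "targets": [
    [0.4,0,0,-0.03,0,0,0],
    [0.4,0,0,-0.03,0,0,0],
    [0.4,-0.03,0.011,0,0,0,0],
    [0.4,-0.03,0.011,0,0,0,0],
    [0.4,-0.03,0.011,0,0,0,0],
    [0.4,-0.03,0.011,0,0,0,0],
    [0.4,-0.03,0.011,0,0,0,0],
    [0.4,-0.03,0.011,0,0,0,0],
    [0.4,-0.03,0.011,0,0,0,0],
    [0.4,-0.025,0.011,0,0,0,0]
  ]
}}

```text
time_s: 15.5
eef_pos: [601.0, -47.3, 112.0]
ee_rot: [-0.0, 0.707, 0.707, -0.0]
force: [-0.3, 0.5, -0.1]
grip_width: 0.303
grip_force: 0.0
```

```bash
python3 - <<'E'
from h import *
print(ctrl.sense()["eef_pos"],rel((601,-46,53)))
lids()
E
```

```text
[600.95160023 -47.26446269 112.02126111] [ 1.3  0.1 59. ]
side [324.5 194.3] 87 [6.017e+02 5.000e-01 1.040e+02]
```

{"name": "send_rows", "arguments": {
  "targets": [
    [0.4,0,0,0.015,0,0,0],
    [0.4,0,0,0.015,0,0,0],
    [0.4,0,0,0.012,0,0,0],
    [0.4,0,0,0.006,0,0,0],
    [0.4,0,0,0.003,0,0,0],
    [0.4,0,0,0.002,0,0,0],
    [0.4,0,0,0.002,0,0,0],
    [0.4,0,0,0.002,0,0,0],
    [0.4,0,0,0.002,0,0,0],
    [0.4,0,0,0,0,0,0]
  ]
}}

```text
time_s: 16.8
eef_pos: [600.7, -45.8, 53.0]
ee_rot: [-0.0, 0.707, 0.707, -0.0]
force: [0.1, -0.2, -0.6]
grip_width: 0.3
grip_force: 0.0
```

{"name": "send_rows", "arguments": {
  "targets": [
    [0.4,0.008,0,0,0,0,0],
    [0.4,0.008,0,0,0,0,0],
    [0.4,0.008,0,0,0,0,0],
    [0.4,0.008,0,0,0,0,0],
    [0.4,0.008,0,0,0,0,0],
    [0.4,0.008,0,0,0,0,0],
    [0.4,0.008,0,0,0,0,0],
    [0.4,0.008,0,0,0,0,0],
    [0.4,0.008,0,0,0,0,0],
    [0.4,0.008,0,0,0,0,0]
  ]
}}

```text
time_s: 18.05
eef_pos: [600.7, 34.7, 53.1]
ee_rot: [-0.0, 0.707, 0.707, -0.0]
force: [-0.5, 0.1, -0.6]
grip_width: 0.298
grip_force: 0.1
```

```bash
python3 - <<'E'
from h import *
print(ctrl.sense()["eef_pos"])
p=lids();lids("top")
E
```

```text
[600.72988884  34.73810069  53.07714086]
side [315.4 211.1] 98 [601.9  58.2 104. ]
```

{"name": "send_rows", "arguments": {
  "targets": [
    [0.4,0.0155,0,0,0,0,0],
    [0.4,0.0155,0,0,0,0,0],
    [0.4,0.0155,0,0,0,0,0],
    [0.4,0.0155,0,0,0,0,0],
    [0.4,0.0155,0,0,0,0,0],
    [0.4,0.0155,0,0,0,0,0],
    [0.4,0.0155,0,0,0,0,0],
    [0.4,0.0155,0,0,0,0,0],
    [0.4,0.0155,0,0,0,0,0],
    [0.4,0.0155,0,0,0,0,0]
  ]
}}

```text
time_s: 19.4
eef_pos: [600.7, 190.2, 53.1]
ee_rot: [-0.0, 0.707, 0.707, -0.0]
force: [-0.0, 0.3, 1.3]
grip_width: 0.3
grip_force: 0.0
```

{"name": "send_rows", "arguments": {
  "targets": [
    [0.4,0,0,-0.03,0,0,0],
    [0.4,0,0,-0.03,0,0,0],
    [0.4,0,0,-0.03,0,0,0],
    [0.4,-0.025,-0.02,-0.02,0,0,0],
    [0.4,-0.025,-0.02,0,0,0,0],
    [0.4,-0.025,-0.02,0,0,0,0],
    [0.4,-0.025,-0.02,0,0,0,0],
    [0.4,-0.025,-0.02,0,0,0,0],
    [0.4,0,0,0,0,0,0],
    [0.4,0,0,0,0,0,0]
  ]
}}

```text
time_s: 20.65
eef_pos: [501.2, 64.7, 163.3]
ee_rot: [0.0, 0.707, 0.707, 0.0]
force: [0.2, -0.0, -0.4]
grip_width: 0.298
grip_force: 0.0
```

```bash
python3 - <<'E'
from h import *
print(ctrl.sense()["eef_pos"])
p=ctrl.capture("side");q=ctrl.capture("top")
a=np.hstack([cv2.resize(p["img"][200:400,150:400],None,fx=1.6,fy=1.6),cv2.resize(q["img"][120:320,130:340],None,fx=1.6,fy=1.6)])
cv2.imwrite("pics/s8.png",a[:,:,::-1])
E
```

```text
[501.22504236  64.70221634 163.2922175 ]
```

View pics/s8.png

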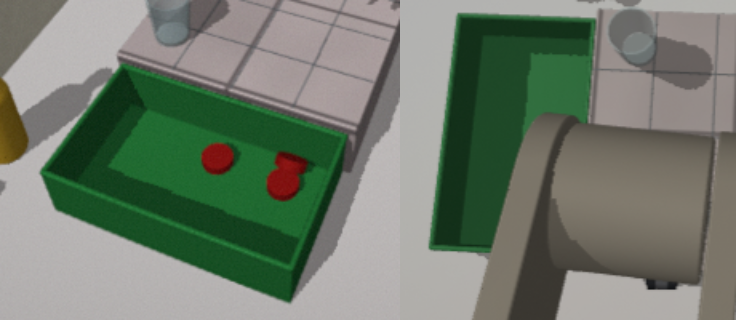

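All three lids are in the basin: two lie flat, and one leans low against the ledge-side wall. The basin and tumbler have not moved, and the gripper is clear.

```bash
python3 -c "
from rig import ctrl
print(ctrl.finish_job())"
```

```text
the job is handed in; nothing more can be done
None
```

I swept all three red lids over the ledge's edge into the green basin and handed the job in at about 21 s; no verdict came back. In the last picture all three were in the basin, one leaning low against its wall, with the basin and tumbler unmoved. The kettle lid, tray and saucer were not in that view.

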